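# Slide the chopping board out over the end of the ledge

## Task

On the low white serving ledge, push the rectangular wooden chopping board along the ledge with the fingertips, out over the end of the ledge nearest to it, until about a quarter of its length sticks out, so that the next helper can get hold of its edge. It must stay flat on the ledge and roughly square to it: slide it, do not pinch, lift or tip it. Leave the round board, the shaker and everything else where they are, and finish with the hand clear.

Things in the scene. Friction and masses are not known exactly. Their poses are not given: they have to be found in the camera images.
- ledge: the serving ledge, fixed: a low white bench 600 mm long (its y) and 200 mm deep (its x), with a flat top 60 to 90 mm above the table (it varies), open underneath. Origin 60 mm below the centre of the top surface; x points away from the robot, y along the length (to the robot's left), z up. The ends of the top are at y = +300 and -300 mm. Along the far long side (x from 100 to 110 mm) runs a lip that rises 15 mm above the top; both ends and the near side are open
- board: the rectangular dark wooden chopping board to be pushed: 160 mm long (its y, along the ledge), 120 mm wide (its x), 9 mm thick, about 0.13 kg, lying loose on the ledge top on one side of the middle (left or right varies), wholly on the ledge. It slides with ordinary wood friction, under 2 N. Origin at the centre of its underside, axes about parallel to the ledge's. It would tip off if half of its length stuck out
- round_board: a round board of the same dark wood, 132 mm across, 9 mm thick, loose on the other half of the ledge; to be left alone. Origin at its underside centre
- shaker: small steel shaker, 36 mm across, 64 mm high, loose on the ledge top near its middle, towards the far lip; to be left alone. Origin at its underside centre
- plate: round white ceramic plate, 150 mm across, 18 mm high, standing beyond the ledge; origin at its underside centre; to be left alone
- grater: upright six-sided steel grater, about 105 mm across, 228 mm high, standing beyond the ledge; origin at its underside centre; to be left alone
- mug: white mug, 80 mm across, 90 mm high, off the right end of the ledge; origin at its underside centre; to be left alone
- bowl: steel bowl, 150 mm across, 55 mm high, off the left end of the ledge; origin at its underside centre; to be left alone
- jar: closed glass jar, 72 mm across, 110 mm high, beyond the ledge; origin at its underside centre; to be left alone
- spoon: spoon with a wooden handle, about 200 mm long, lying on the table off the right end of the ledge; origin under it; to be left alone
Mind the look-alikes: they are no part of the job. What is shaped like the board but red or turquoise is not meant.

How it is judged:
By the outcome, as a careful person would: the job done as asked, in the order asked, and still so for the second after the job is handed in, with the robot touching nothing.
It also fails if it takes over 34 s, if anything falls off the work surface, if the arm or the gripper's body presses on something with over 40 N, if the wrist force passes 120 N, or if a joint passes its speed limit or range.

## Robot

A 6-joint arm with a two-finger parallel gripper is mounted at the origin on the work surface. World frame = base frame: x ahead of the robot, y to its left, z up, the work surface at z = 0. Lengths are in mm, angles in rad, forces in N, time in s.
With the tool pointing down it reaches from about 275 to 1000 mm from the base axis. Payload 8.4 kg.
Tool frame: the origin (TCP) lies at the very end of the fingers, on their centre line; the grasp point (between the pads) lies 19 mm behind it (r.tcp_to_grasp is the distance from the TCP to the grasp point, in mm); z points along the fingers, y is the line along which they close (so a half turn about z gives the same grasp; the last joint's range is limited). The gripper opens to 85 mm and grips with 20 to 120 N. Pads are 22 mm wide; open, the fingers measure 114 mm over their backs; the gripper's body (76 mm by 85 mm) begins 54 mm behind the grasp point. The pads swing forward as they close: fully open they stand 13 mm farther back than shut.
Start: joints at [-1.276, 0.353, 1.633, -0, 1.155, -0.002], TCP at [182.787, -597.676, 231.281] pointing down, gripper open.
Joint ranges: [-2.63, 2.63], [-0.92, 2.1], [0.06, 2.66], [-1.3, 4.44], [0, 2.69], [-3.02, 3.02]. Speed limits (rad/s): [2.22, 2.22, 2.79, 3.14, 3.14, 3.14].

## Interface

Orientations are given as [roll, pitch, yaw] about the fixed x, y, z axes, in that order (R = Rz(yaw) Ry(pitch) Rx(roll)).
In Python, from rig import r gives the robot as it stands. The module is installed in compiled form; this text tells all that it offers.
- The arm moves only by the tool play_rows, never from a script. Its argument "rows" is a list of rows, each an object with "dp": the shift along the tool's x, y, z in units of 40 mm (1.0 is 40 mm), a list of three; "turn": the turn, a rotation vector about the tool's x, y, z in units of 6 degrees (1.0 is 6 degrees), a list of three; "fingers": the closure, from 0 (fully open) to 1 (shut). In form: [{"dp": [tx, ty, tz], "turn": [wx, wy, wz], "fingers": fingers}, ...]. A call has 1 to 5 rows; each row shifts and turns the commanded pose from where the row before left it, along the tool's axes as they then stand; what a row does not reach is not made up. A row lasts 1/12 s, in which the tool goes at most 41.7 mm and 7.16 degrees, less where a joint would pass 70% of its speed; a pose out of reach is approached as far as the arm can. A call is refused whole if a number of a shift passes 1 or a number of a turn 1, either way. A call with a gripper value outside its range is refused whole. The fingers move at their own pace and stop on an object; "force" is the grip in N (left out, the last holds). Time passes only in rows, so rows that do not move let the fingers close. It gives the time, the measured TCP pose, the force, the opening and the grip force at its end, in the units of the state.
- r.sense(): the state, without advancing time (a new reading comes with each control period).
- r.grab_frame(name): name is "scene" or "top" or "wrist"; returns a dict with "pixels" (384x512x3 uint8, red, green, blue), "fx", "fy", "cx", "cy" (pixels), "pose" (4x4, takes a point from camera to world coordinates). Camera axes: x right, y down, z forward; pixel columns grow to the right and rows downward; lengths in mm; the calibration is good to about 2 mm. The wrist camera is an equidistant fisheye: a pixel r from the principal point sees the ray r / f radians off the axis. A picture is of the moment at which its call begins. There is no depth.
- r.sign_off(): hands the job in; it is judged then, once.
The state is a dict: "clock": time; "qpos": joint angles; "qvel": joint speeds; "joint_efforts": joint torques, N m; "eef_pos": TCP position; "tcp_rot": TCP orientation; "contact_force": force on the tool from outside, world axes, zero at the start; "wrist_torque": the same for the moment, N m; "opening": opening from 0.0 (shut) to 1.0 (fully open); "grasp_force": force on a finger pad.
Only numpy, scipy, OpenCV 4.12 (cv2) and the standard library are available. Lean on these libraries where they do the work, as an engineer would, in place of code of your own. Each camera call takes 0.05 s, during which the arm holds its last target. There are 200 camera calls.

## Working session

There is one attempt and no reset: what is moved stays moved. The work goes in short steps, Python scripts to look and compute and a tool call to move; the robot and the scene stay as the last step left them, time stands still between calls to the robot, and variables do not carry over. Pictures are saved under pics/ and viewed, at most 10 in all, crops included, and the job is handed in when it is done.

Besides the shell and the picture viewer there is one more tool, called after "Call:" as a command line: name --argument value ..., lists and objects as JSON in quotes. play_rows: Moves the arm, as the interface text tells. Its arguments: {"type":"object","properties":{"rows":{"type":"array"},"force":{"type":"number"}},"required":["rows"]}

```bash
mkdir -p pics; cat > h.py <<'E'
import numpy as np, cv2
from rig import r
def grab(n,fn=None):
    f=r.grab_frame(n)
    if fn: cv2.imwrite('pics/'+fn,cv2.cvtColor(f['pixels'],cv2.COLOR_RGB2BGR))
    return f
def ray(f,uv,z):
    T=np.array(f['pose']); d=T[:3,:3]@np.array([(uv[0]-f['cx'])/f['fx'],(uv[1]-f['cy'])/f['fy'],1])
    return T[:3,3]+d*(z-T[2,3])/d[2]
def proj(f,p):
    T=np.array(f['pose']); c=T[:3,:3].T@(np.array(p)-T[:3,3]); return f['fx']*c[0]/c[2]+f['cx'],f['fy']*c[1]/c[2]+f['cy']
E
python3 - <<'E'
from h import *
a=grab('top');b=grab('scene')
im=np.hstack([a['pixels'],b['pixels']])
cv2.imwrite('pics/top.png',a['pixels'][...,::-1]);cv2.imwrite('pics/scene.png',b['pixels'][...,::-1])
for f in(a,b):print(f['fx'],f['cx'],f['cy'],np.round(f['pose'],3).tolist())
print(r.sense())
E
```

```text
425.67426138847395 246.5650602751032 195.3645893832705 [[-0.016, -0.988, 0.151, 212.822], [-1.0, 0.014, -0.016, 27.007], [0.014, -0.152, -0.988, 1756.813], [0.0, 0.0, 0.0, 1.0]]
458.10894947103543 262.2624516958507 193.44737329906712 [[0.616, 0.682, -0.395, 1087.001], [0.788, -0.523, 0.326, -443.448], [0.016, -0.512, -0.859, 1330.286], [0.0, 0.0, 0.0, 1.0]]
{'clock': 0.1, 'qpos': array([-1.27638092e+00,  3.53598163e-01,  1.63405537e+00, -5.07166500e-06,
        1.15518468e+00, -2.44697304e-03]), 'qvel': array([ 0.00014807, -0.00169037, -0.00071995, -0.00120959,  0.00201921,
       -0.0016565 ]), 'joint_efforts': array([-6.98554086e-04, -6.06356764e+01, -3.42819357e+01, -1.82513390e-04,
        3.92617163e-03,  5.72560623e-06]), 'eef_pos': array([ 182.67409462, -597.26824079,  230.62659057]), 'tcp_rot': array([-3.14034709e+00,  1.58950274e-06,  2.96864432e-01]), 'contact_force': array([-0.02242425,  0.05453897,  0.24625921]), 'wrist_torque': array([-0.00501087, -0.02748664,  0.00589454]), 'grasp_force': 0.0, 'opening': 1.0018429140183644}
```

View pics/top.png

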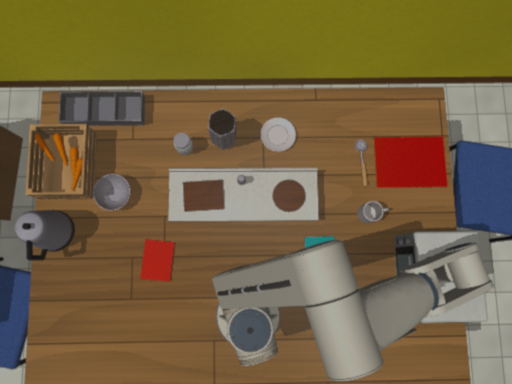

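View pics/scene.png

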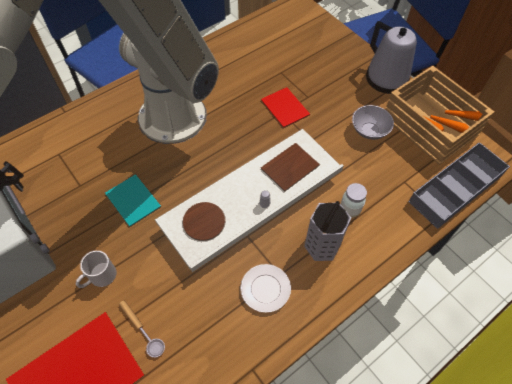

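Top view: the candidates are the dark rectangle (204,195), the round board (289,196), the red rectangle (158,260) and the turquoise one (320,242). The dark rectangle on the ledge is the one meant, because it is rectangular, dark wood and on the ledge. The nearest ledge end is the left one (+y). Next I'll measure it and confirm with a crop.

```bash
cat >> h.py <<'E'
def quads(f,roi):
    x0,y0,x1,y1=roi; p=f['pixels'].astype(int)
    sub=p[y0:y1,x0:x1]; s=sub.max(2)-sub.min(2)
    white=((sub.min(2)>140)&(s<40)).astype(np.uint8)
    w=max(cv2.findContours(white,cv2.RETR_EXTERNAL,cv2.CHAIN_APPROX_NONE)[0],key=cv2.contourArea)
    inside=cv2.drawContours(np.zeros_like(white),[cv2.convexHull(w)],-1,1,-1)
    inside=cv2.erode(inside,np.ones((3,3)))
    dark=((sub[...,0]<125)&(s>25)).astype(np.uint8)&inside
    cs=sorted(cv2.findContours(dark,cv2.RETR_EXTERNAL,cv2.CHAIN_APPROX_NONE)[0],key=cv2.contourArea)[-2:]
    o=np.array([x0,y0])
    return w.reshape(-1,2)+o,[c.reshape(-1,2)+o for c in cs]
E
python3 - <<'E'
from h import *
a=grab('top');b=grab('scene')
for f,roi in((a,(150,155,335,235)),(b,(140,120,360,275))):
    w,cs=quads(f,roi)
    for c in [w]+cs:
        R=cv2.minAreaRect(c.astype(np.float32)); print('area',cv2.contourArea(c),'rect',np.round(cv2.boxPoints(R),1).tolist())
        for h in(60,75,90):
            P=np.array([ray(f,u,h+(9 if c is not w else 0))[:2] for u in c],np.float32)
            q=cv2.minAreaRect(P);print(h,np.round(q[0],1),np.round(q[1],1),round(q[2],2),'mean',cv2.moments(P)['m10']/cv2.moments(P)['m00'],cv2.moments(P)['m01']/cv2.moments(P)['m00'])
t=cv2.resize(a['pixels'][155:235,150:335],None,fx=4,fy=4,interpolation=cv2.INTER_CUBIC)
cv2.imwrite('pics/crop.png',t[...,::-1])
E
```

```text
area 6977.0 rect [[169.0, 172.0], [317.0, 172.0], [317.0, 220.0], [169.0, 220.0]]
60 [471.1  13.3] [598.1 195.7] 89.24 mean 472.2700315182133 14.234293318502038
75 [468.8  13.5] [592.8 193.9] 89.24 mean 469.97648136716583 14.347204386034381
90 [466.5  13.6] [587.5 192.2] 89.24 mean 467.6829329594276 14.46011889230357
area 749.0 rect [[273.0, 180.0], [304.0, 180.0], [304.0, 210.0], [273.0, 210.0]]
60 [ 470.6 -169.6] [125.1 122. ] 89.16 mean 469.8827897356876 -169.72987257666938
75 [ 468.4 -167.9] [124.  120.9] 89.16 mean 467.5982258651556 -167.9814229234018
90 [ 466.1 -166.1] [122.9 119.8] 89.16 mean 465.31366288888114 -166.2329712426457
area 1073.5 rect [[182.3000030517578, 181.8000030517578], [221.6999969482422, 179.1999969482422], [223.60000610351562, 208.10000610351562], [184.1999969482422, 210.6999969482422]]
60 [475.5 173.5] [117.4 157.5] 3.32 mean 475.51550360371743 173.2380669585292
75 [473.1 172.2] [116.4 156.1] 3.32 mean 473.18087882672666 171.9384784916863
90 [470.8 170.9] [115.3 154.7] 3.32 mean 470.84625776585045 170.63888927583298
area 9976.5 rect [[154.8000030517578, 21
[... 390 characters left out ...]
3.0], [224.0, 203.0], [224.0, 239.0], [183.0, 239.0]]
60 [ 473.5 -169. ] [127. 125.] 52.5 mean 473.67309012780123 -169.8211293639371
75 [ 480.8 -172.3] [125.5 123.5] 52.5 mean 480.96717492138055 -173.07526358821818
90 [ 488.1 -175.5] [124. 122.] 52.5 mean 488.2612595407171 -176.32940632935208
area 1333.0 rect [[260.79998779296875, 167.6999969482422], [299.20001220703125, 138.89999389648438], [318.70001220703125, 165.0], [280.29998779296875, 193.8000030517578]]
60 [479.7 172.9] [117.8 157.8] 2.89 mean 479.8510759361371 173.09763941832284
75 [486.9 165.6] [116.4 156. ] 2.89 mean 487.07168648948954 165.76530079896781
90 [494.1 158.2] [115.  154.1] 2.89 mean 494.29229869779067 158.43295921944116
```

View pics/crop.png

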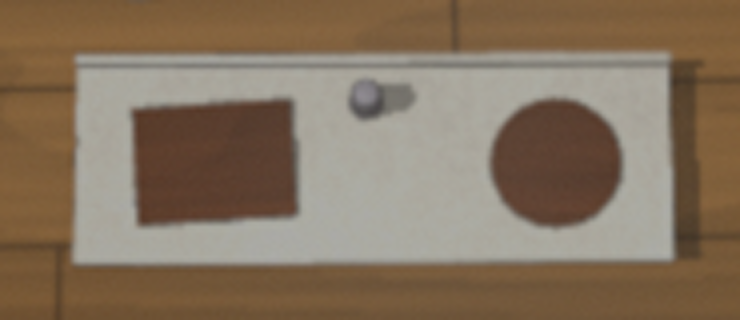

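The crop confirms the dark rectangular board, turned about 4° to the ledge, with the shaker at px (241,180). The two views agree on a ledge top height of about 60 mm. The left end of the ledge is at y≈314. Now I'll locate the shaker and work out the approach rows.

```bash
python3 - <<'E'
from h import *
a=grab('top');b=grab('scene')
# shaker: top-cap centre, pixel in both views
print('shaker',ray(a,(241,180),122),ray(b,(265,195),122), ray(b,(264,207),62))
from math import *
yaw=.2969; d=np.array([472-182.7,62+597.3])/20   # 20 rows
for i in range(20):
    c,s=cos(yaw),sin(yaw); t=-1 if i<12 else 0
    print(i,np.round(np.array([c*d[0]+s*d[1], s*d[0]-c*d[1]])/40,2),t)
    yaw-=t*radians(6)
E
```

```text
shaker [524.11973271  20.65037525 122.        ] [540.97346086  18.39016646 122.        ] [546.63873861  11.50604118  62.        ]
0 [ 0.59 -0.68] -1
1 [ 0.66 -0.62] -1
2 [ 0.72 -0.55] -1
3 [ 0.77 -0.47] -1
4 [ 0.81 -0.38] -1
5 [ 0.85 -0.3 ] -1
6 [ 0.88 -0.21] -1
7 [ 0.89 -0.11] -1
8 [ 0.9  -0.02] -1
9 [0.9  0.07] -1
10 [0.88 0.17] -1
11 [0.86 0.26] -1
12 [0.83 0.35] 0
13 [0.83 0.35] 0
14 [0.83 0.35] 0
15 [0.83 0.35] 0
16 [0.83 0.35] 0
17 [0.83 0.35] 0
18 [0.83 0.35] 0
19 [0.83 0.35] 0
```

Call:
play_rows --rows '[{"dp": [0.59,-0.68,0],"turn": [0,0,-1],"fingers": 0.5},{"dp": [0.66,-0.62,0],"turn": [0,0,-1],"fingers": 0.5},{"dp": [0.72,-0.55,0],"turn": [0,0,-1],"fingers": 0.5},{"dp": [0.77,-0.47,0],"turn": [0,0,-1],"fingers": 0.5},{"dp": [0.81,-0.38,0],"turn": [0,0,-1],"fingers": 0.5}]'

```text
clock: 0.72
eef_pos: [255.7, -431.0, 231.2]
tcp_rot: [3.142, -0.0, 0.825]
contact_force: [1.2, -0.1, -0.4]
opening: 0.505
grasp_force: 0.0
```

Call:
play_rows --rows '[{"dp": [0.85,-0.3,0],"turn": [0,0,-1],"fingers": 0.5},{"dp": [0.88,-0.21,0],"turn": [0,0,-1],"fingers": 0.5},{"dp": [0.89,-0.11,0],"turn": [0,0,-1],"fingers": 0.5},{"dp": [0.9,-0.02,0],"turn": [0,0,-1],"fingers": 0.5},{"dp": [0.9,0.07,0],"turn": [0,0,-1],"fingers": 0.5}]'

```text
clock: 1.13
eef_pos: [328.1, -266.0, 231.5]
tcp_rot: [3.141, 0.0, 1.349]
contact_force: [1.0, 0.2, -0.0]
opening: 0.502
grasp_force: 0.0
```

Call:
play_rows --rows '[{"dp": [0.88,0.17,0],"turn": [0,0,-1],"fingers": 0.5},{"dp": [0.86,0.26,0],"turn": [0,0,-1],"fingers": 0.5},{"dp": [0.83,0.35,0],"turn": [0,0,0],"fingers": 0.5},{"dp": [0.83,0.35,0],"turn": [0,0,0],"fingers": 0.5},{"dp": [0,0,0],"turn": [0,0,0],"fingers": 0.5}]'

```text
clock: 1.55
eef_pos: [387.8, -131.4, 231.6]
tcp_rot: [3.14, -0.002, 1.557]
contact_force: [0.6, -0.6, -0.3]
opening: 0.5
grasp_force: 0.0
```

Call:
play_rows --rows '[{"dp": [0.83,0.31,0],"turn": [0,0,0],"fingers": 0.5},{"dp": [0.83,0.31,0],"turn": [0,0,0],"fingers": 0.5},{"dp": [0.83,0.31,0],"turn": [0,0,0],"fingers": 0.5},{"dp": [0.83,0.31,0],"turn": [0,0,0],"fingers": 0.5},{"dp": [0.83,0.31,0],"turn": [0,0,0],"fingers": 0.5}]'

```text
clock: 1.97
eef_pos: [451.2, 30.4, 231.5]
tcp_rot: [3.141, 0.0, 1.553]
contact_force: [1.9, -0.5, -0.5]
opening: 0.497
grasp_force: 0.0
```

Call:
play_rows --rows '[{"dp": [0.83,0.31,0],"turn": [0,0,0],"fingers": 0.5},{"dp": [0,0,0.9],"turn": [0,0,0],"fingers": 0.5},{"dp": [0,0,0.9],"turn": [0,0,0],"fingers": 0.5},{"dp": [0,0,0.9],"turn": [0,0,0],"fingers": 0.5},{"dp": [0,0,0.4],"turn": [0,0,0],"fingers": 0.5}]'

```text
clock: 2.38
eef_pos: [461.6, 61.8, 103.8]
tcp_rot: [-3.137, 0.001, 1.554]
contact_force: [-1.2, -0.2, -0.6]
opening: 0.5
grasp_force: 0.0
```

```bash
python3 - <<'E'
from h import *
w=grab('wrist','w1.png'); print(r.sense()['eef_pos'],r.sense()['contact_force'])
E
```

```text
[460.56380104  61.48944756 102.4380145 ] [-2.44954928 -0.21277637 -2.03059324]
```

View pics/w1.png

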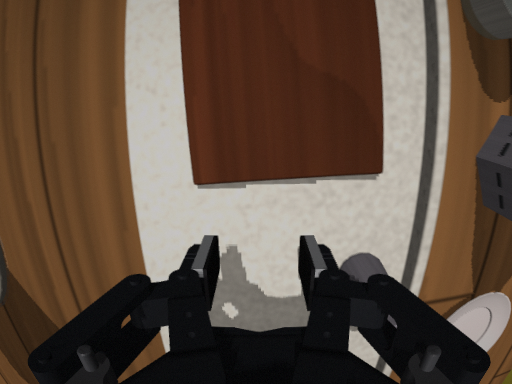

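The wrist view shows the board's pushing edge from (195,184) to (382,175). The fingertips at (210,240) and (308,240) are short of it, and the shaker at (365,275) is behind and clear. Next I'll descend and feel for the ledge.

Call:
play_rows --rows '[{"dp": [0.18,0,0.3],"turn": [0,0,0],"fingers": 0.5},{"dp": [0,0,0.3],"turn": [0,0,0],"fingers": 0.5},{"dp": [0,0,0.2],"turn": [0,0,0],"fingers": 0.5},{"dp": [0,0,0],"turn": [0,0,0],"fingers": 0.5},{"dp": [0,0,0],"turn": [0,0,0],"fingers": 0.5}]'

```text
clock: 2.85
eef_pos: [464.1, 68.9, 75.7]
tcp_rot: [-3.141, 0.0, 1.553]
contact_force: [0.1, -0.3, 0.1]
opening: 0.499
grasp_force: 0.0
```

Call:
play_rows --rows '[{"dp": [0,0,0.05],"turn": [0,0,0],"fingers": 0.5},{"dp": [0,0,0],"turn": [0,0,0],"fingers": 0.5},{"dp": [0,0,0.05],"turn": [0,0,0],"fingers": 0.5},{"dp": [0,0,0],"turn": [0,0,0],"fingers": 0.5}]'

```text
clock: 3.18
eef_pos: [464.1, 69.1, 71.5]
tcp_rot: [3.141, -0.0, 1.553]
contact_force: [-0.1, -0.8, 0.3]
opening: 0.503
grasp_force: 0.0
```

Call:
play_rows --rows '[{"dp": [0,0,0.1],"turn": [0,0,0],"fingers": 0.5},{"dp": [0,0,0.05],"turn": [0,0,0],"fingers": 0.5},{"dp": [0,0,0],"turn": [0,0,0],"fingers": 0.5},{"dp": [0,0,0],"turn": [0,0,0],"fingers": 0.5}]'

```text
clock: 3.52
eef_pos: [463.7, 69.1, 65.1]
tcp_rot: [-3.141, 0.0, 1.553]
contact_force: [-1.0, 0.0, -0.1]
opening: 0.501
grasp_force: 0.0
```

Call:
play_rows --rows '[{"dp": [0,0,0.05],"turn": [0,0,0],"fingers": 0.5},{"dp": [0,0,0],"turn": [0,0,0],"fingers": 0.5},{"dp": [0,0,0],"turn": [0,0,0],"fingers": 0.5}]'

```text
clock: 3.77
eef_pos: [464.1, 69.2, 63.5]
tcp_rot: [3.141, -0.0, 1.553]
contact_force: [-1.2, 0.4, 5.3]
opening: 0.505
grasp_force: 2.2
```

Call:
play_rows --rows '[{"dp": [0,0,0.05],"turn": [0,0,0],"fingers": 0.5},{"dp": [0,0,0],"turn": [0,0,0],"fingers": 0.5},{"dp": [0,0,0],"turn": [0,0,0],"fingers": 0.5}]'

```text
clock: 4.02
eef_pos: [464.3, 69.2, 63.4]
tcp_rot: [3.141, -0.0, 1.553]
contact_force: [-9.4, -1.9, 36.9]
opening: 0.499
grasp_force: 18.5
```

Touched the ledge at TCP z≈63.5. I'll raise 4 mm above that and push slowly.

Call:
play_rows --rows '[{"dp": [0,0,-0.16],"turn": [0,0,0],"fingers": 0.5},{"dp": [0,0,0],"turn": [0,0,0],"fingers": 0.5},{"dp": [0.1,0,0],"turn": [0,0,0],"fingers": 0.5},{"dp": [0.1,0,0],"turn": [0,0,0],"fingers": 0.5},{"dp": [0.1,0,0],"turn": [0,0,0],"fingers": 0.5}]'

```text
clock: 4.43
eef_pos: [463.8, 81.4, 67.2]
tcp_rot: [-3.141, 0.0, 1.553]
contact_force: [-0.3, -1.2, 0.4]
opening: 0.5
grasp_force: 0.4
```

Call:
play_rows --rows '[{"dp": [0.1,0,0],"turn": [0,0,0],"fingers": 0.5},{"dp": [0.1,0,0],"turn": [0,0,0],"fingers": 0.5},{"dp": [0.1,0,0],"turn": [0,0,0],"fingers": 0.5},{"dp": [0.1,0,0],"turn": [0,0,0],"fingers": 0.5},{"dp": [0.1,0,0],"turn": [0,0,0],"fingers": 0.5}]'

```text
clock: 4.85
eef_pos: [464.4, 101.6, 67.6]
tcp_rot: [-3.141, 0.0, 1.554]
contact_force: [0.2, -0.9, -0.3]
opening: 0.498
grasp_force: 0.2
```

Call:
play_rows --rows '[{"dp": [0.1,0,0],"turn": [0,0,0],"fingers": 0.5},{"dp": [0.1,0,0],"turn": [0,0,0],"fingers": 0.5},{"dp": [0.1,0,0],"turn": [0,0,0],"fingers": 0.5},{"dp": [0.1,0,0],"turn": [0,0,0],"fingers": 0.5},{"dp": [0.1,0,0],"turn": [0,0,0],"fingers": 0.5}]'

```text
clock: 5.27
eef_pos: [464.8, 121.5, 67.7]
tcp_rot: [3.142, -0.0, 1.553]
contact_force: [0.9, 0.1, -0.9]
opening: 0.497
grasp_force: 0.2
```

```bash
python3 - <<'E'
from h import *
w=grab('wrist','w2.png'); print(r.sense()['eef_pos'],r.sense()['contact_force'])
E
```

```text
[464.98939092 122.00681353  67.74610767] [ 0.53252242  0.7068058  -0.17344887]
```

View pics/w2.png

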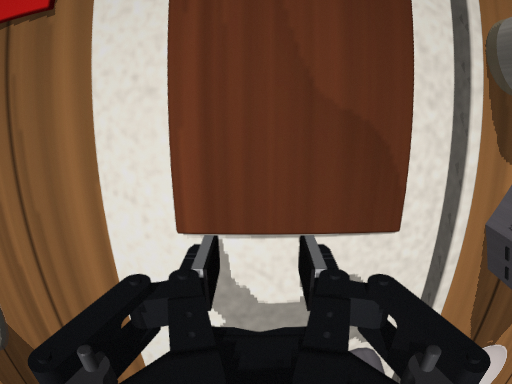

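The board's edge, from (178,233) to (400,231), lies flush on both fingertips and is square to the ledge. I'll carry on pushing.

Call:
play_rows --rows '[{"dp": [0.1,0,0],"turn": [0,0,0],"fingers": 0.5},{"dp": [0.1,0,0],"turn": [0,0,0],"fingers": 0.5},{"dp": [0.1,0,0],"turn": [0,0,0],"fingers": 0.5},{"dp": [0.1,0,0],"turn": [0,0,0],"fingers": 0.5},{"dp": [0.1,0,0],"turn": [0,0,0],"fingers": 0.5}]'

```text
clock: 5.73
eef_pos: [465.2, 141.5, 67.7]
tcp_rot: [-3.142, 0.0, 1.553]
contact_force: [-0.3, -1.4, 0.4]
opening: 0.5
grasp_force: 0.5
```

Call:
play_rows --rows '[{"dp": [0.1,0,0],"turn": [0,0,0],"fingers": 0.5},{"dp": [0.1,0,0],"turn": [0,0,0],"fingers": 0.5},{"dp": [0.1,0,0],"turn": [0,0,0],"fingers": 0.5},{"dp": [0.1,0,0],"turn": [0,0,0],"fingers": 0.5},{"dp": [0.1,0,0],"turn": [0,0,0],"fingers": 0.5}]'

```text
clock: 6.15
eef_pos: [465.5, 161.5, 67.7]
tcp_rot: [3.142, -0.0, 1.553]
contact_force: [-0.9, -0.9, 0.7]
opening: 0.502
grasp_force: 0.6
```

Call:
play_rows --rows '[{"dp": [0.1,0,0],"turn": [0,0,0],"fingers": 0.5},{"dp": [0.1,0,0],"turn": [0,0,0],"fingers": 0.5},{"dp": [0,0,0],"turn": [0,0,0],"fingers": 0.5}]'

```text
clock: 6.4
eef_pos: [465.8, 169.9, 67.7]
tcp_rot: [3.141, -0.0, 1.554]
contact_force: [0.1, -0.2, 0.0]
opening: 0.498
grasp_force: 0.0
```

```bash
python3 - <<'E'
from h import *
b=grab('scene');a=grab('top'); print(r.sense()['eef_pos'],r.sense()['contact_force'])
def z(f,x0,y0,x1,y1): return cv2.resize(f['pixels'][y0:y1,x0:x1],(480,360),interpolation=cv2.INTER_CUBIC)
cv2.imwrite('pics/c2.png',np.vstack([z(b,240,100,360,190),z(a,140,150,260,240)])[::1,:,::-1][:, :]) 
cv2.imwrite('pics/c2.png',cv2.resize(np.hstack([z(b,240,100,360,190),z(a,140,150,260,240)]),(800,300))[...,::-1])
E
```

```text
[465.60940291 169.34681398  67.65755047] [-0.0902852  -0.81426311  0.16040336]
```

View pics/c2.png

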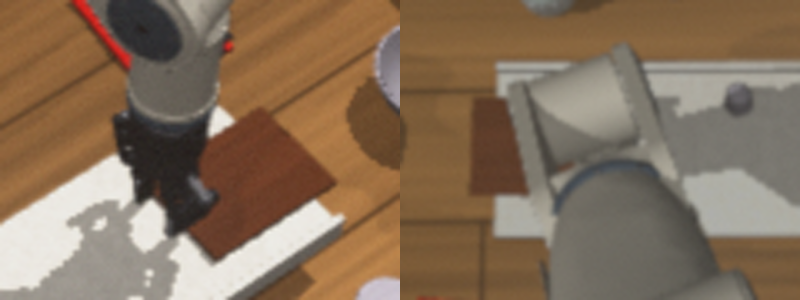

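Both views show the board flat and square, its end sticking out past the ledge's left end: crop x≈471 against 496, which is top-view columns ≈161 and 169. I'll measure it with subpixel edges.

```bash
cat > m.py <<'E'
from h import *
f=grab('top'); p=f['pixels'].astype(float); g=p.sum(2)
def edge(row,lo,hi,sgn):
    d=sgn*np.diff(g[row,lo:hi]); d=np.clip(d,0,None); k=d.argmax(); s=slice(max(k-1,0),k+2); return lo+.5+(d[s]*np.arange(max(k-1,0),max(k-1,0)+len(d[s]))).sum()/d[s].sum()
B=np.array([ray(f,(edge(v,150,167,-1),v),70)[:2] for v in (184,188,192,196,200,204)])
L=np.array([ray(f,(edge(v,160,180,1),v),62)[:2] for v in (173,175,177,213,215,217)])
print('board end',B.round(1).tolist(),'\nledge end',L.round(1).tolist())
pl=np.polyfit(L[:,0],L[:,1],1); print('overhang',(B[:,1]-np.polyval(pl,B[:,0])).round(1))
E
python3 m.py
```

```text
board end [[522.1, 342.8], [505.8, 341.0], [489.5, 342.1], [473.3, 342.3], [457.2, 341.9], [441.1, 342.3]] 
ledge end [[568.4, 313.2], [560.1, 313.1], [551.9, 313.2], [405.5, 312.9], [397.5, 314.8], [389.5, 315.3]]
overhang [29.4 27.5 28.4 28.5 28.  28.3]
```

The overhang is 28.4 mm, so I need 11.6 mm more. After that I'll back off.

Call:
play_rows --rows '[{"dp": [0.1,0,0],"turn": [0,0,0],"fingers": 0.5},{"dp": [0.1,0,0],"turn": [0,0,0],"fingers": 0.5},{"dp": [0.09,0,0],"turn": [0,0,0],"fingers": 0.5},{"dp": [0,0,0],"turn": [0,0,0],"fingers": 0.5}]'

```text
clock: 6.88
eef_pos: [466.0, 181.4, 67.7]
tcp_rot: [3.141, -0.0, 1.554]
contact_force: [0.6, -0.2, -0.5]
opening: 0.496
grasp_force: 0.0
```

Call:
play_rows --rows '[{"dp": [-0.3,0,0],"turn": [0,0,0],"fingers": 0.5},{"dp": [-0.4,0,0],"turn": [0,0,0],"fingers": 0.5},{"dp": [0,0,-0.8],"turn": [0,0,0],"fingers": 0.5},{"dp": [0,0,-0.9],"turn": [0,0,0],"fingers": 0.5},{"dp": [0,0,-0.9],"turn": [0,0,0],"fingers": 0.5}]'

```text
clock: 7.3
eef_pos: [464.4, 151.4, 172.3]
tcp_rot: [-3.139, 0.001, 1.553]
contact_force: [1.8, 0.5, 0.1]
opening: 0.499
grasp_force: 0.0
```

Call:
play_rows --rows '[{"dp": [-0.9,-0.3,0],"turn": [0,0,0],"fingers": 0.5},{"dp": [-0.9,-0.3,0],"turn": [0,0,0],"fingers": 0.5},{"dp": [-0.9,-0.3,0],"turn": [0,0,0],"fingers": 0.5},{"dp": [-0.9,-0.3,0],"turn": [0,0,0],"fingers": 0.5},{"dp": [0,0,0],"turn": [0,0,0],"fingers": 0.5}]'

```text
clock: 7.72
eef_pos: [411.7, 4.7, 171.4]
tcp_rot: [-3.14, 0.002, 1.551]
contact_force: [-0.7, 0.4, -0.3]
opening: 0.503
grasp_force: 0.0
```

```bash
python3 m.py; python3 -c "
from h import *
grab('scene','end.png')"
```

```text
board end [[522.2, 352.2], [505.9, 354.0], [489.7, 353.9], [473.5, 354.2], [457.3, 353.6], [441.2, 354.0]] 
ledge end [[568.4, 313.1], [560.1, 313.1], [551.9, 313.3], [405.5, 312.9], [397.5, 314.9], [389.5, 315.3]]
overhang [38.8 40.5 40.3 40.4 39.7 39.9]
```

View pics/end.png

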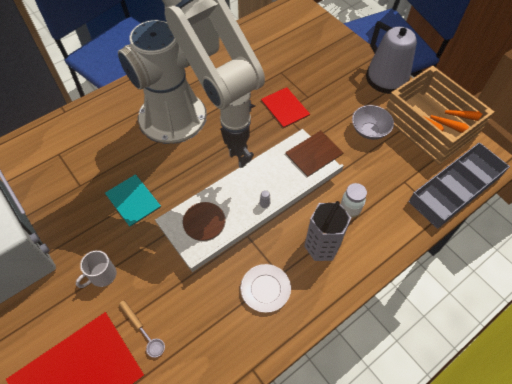

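The board at (314,154) sticks out 40 mm, flat and square. The round board (204,221) and shaker (265,199) have not moved, and the hand is clear.

```bash
python3 -c "
from rig import r
print(r.sign_off())"
```

```text
the job is handed in; nothing more can be done
None
```

The board now sticks out about 40 mm (a quarter of its length) past the left end of the ledge, flat and square; nothing else I checked moved, the hand is clear, and the job is handed in.

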